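# Let the cedar balls down the shoe-cabinet chute

### The arm

A 6-joint arm with a two-finger parallel gripper is mounted at the origin on the work surface. World frame = base frame: x ahead of the robot, y to its left, z up, the work surface at z = 0. Lengths are in mm, angles in rad, forces in N, time in s.
With the tool pointing down it reaches from about 400 to 925 mm from the base axis. Payload 12.5 kg.
Tool frame: the origin (TCP) lies midway between the tips of the shut fingers; the grasp point (between the pads) lies 19 mm behind it; z points along the fingers, y is the line along which they close (so a half turn about z gives the same grasp; the last joint's range is limited). The gripper opens to 95 mm and grips with 3 to 60 N. Pads are 20 mm wide; open, the fingers measure 119 mm over their backs; the gripper's body (75 mm by 180 mm) begins 59 mm behind the grasp point.
Start: joints at [-1.369, 0.491, 1.559, -0, 1.092, -0.106], TCP at [189.375, -595.637, 214.661] pointing down, gripper open.
Joint ranges: [-3.1, 3.1], [-0.84, 2.19], [0.05, 2.79], [-1.13, 4.28], [0.06, 2.93], [-2.69, 2.69]. Speed limits (rad/s): [2.22, 2.22, 2.79, 3.14, 3.14, 3.14].

### API

Orientations are given as [roll, pitch, yaw] about the fixed x, y, z axes, in that order (R = Rz(yaw) Ry(pitch) Rx(roll)).
In Python, from cell import env gives the robot as it stands.
- The arm moves only by the tool arm_command, never from a script. Its argument "targets" is a list of rows, each a list of 5 numbers: the shift along the tool's x, y, z in mm, then the turn about the tool's z in degrees, then the opening, from 0 (shut) to 1 (fully open). In form: [[tx, ty, tz, roll, fingers], ...]. A call has 1 to 5 rows; each row is the pose to reach, as a shift and turn from the pose commanded when the call began, along the tool's axes at that moment; what a row does not reach only later rows make up. A row lasts 1/10 s, in which the tool goes at most 50 mm and 8.59 degrees, less where a joint would pass 70% of its speed; a pose out of reach is approached as far as the arm can. A call with a gripper value outside its range is refused whole. The fingers move at their own pace and stop on an object; the grip force is fixed at half the most. Time passes only in rows, so rows that repeat a pose let the fingers close. It gives the time, the measured TCP pose, the force, the opening and the grip force at its end, in the units of the state.
- env.state(): the state, without advancing time (a new reading comes with each control period).
- env.read_camera(name): name is "scene" or "top" or "wrist"; returns a dict with "frame" (420x560x3 uint8, red, green, blue), "vertical_fov" (degrees; the focal length in pixels is half the picture's height over the tangent of half this angle, whatever the lens; pixels are square), "cx", "cy" (the principal point, pixels), "world_from_camera" (4x4, takes a point from camera to world coordinates); the wrist camera has in their place "hand_eye" (4x4, takes a point from camera to tool coordinates, whose origin is the TCP and whose axes are the flange's). Camera axes: x right, y down, z forward; pixel columns grow to the right and rows downward; lengths in mm; the calibration is good to about 2 mm. A picture is of the moment at which its call begins: read the wrist's pose just before it. There is no depth.
- env.job_done(): hands the job in; it is judged then, once.
The state is a dict: "t": time; "joints": joint angles; "qvel": joint speeds; "tau": joint torques, N m; "eef_pos": TCP position; "tcp_rot": TCP orientation; "ft_force": force on the tool from outside, world axes, zero at the start; "moment": the same for the moment, N m; "opening": opening from 0.0 (shut) to 1.0 (fully open); "grip_force": force on a finger pad.
Only numpy, scipy, OpenCV 4.12 (cv2) and the standard library are available. Lean on these libraries where they do the work, as an engineer would, in place of code of your own. Each camera call takes 0.05 s, during which the arm holds its last target. There are 200 camera calls.

### The job

Push the walnut tray fully home under the mouth of the birch chute, against its stop rail. Then swing the chute's gate lever open until it points at the brass marker pin, so that both cedar balls roll down into the tray, and leave it there. Do not shift the marker or anything else lying about.

Things in the scene. Friction and masses are not known exactly. Their poses are not given: they have to be found in the camera images.
- chute: Fixed birch chute, 130 mm wide, open on top, walls 10 mm thick, 45 high. Origin on the steel top under its centre line; y axis level, uphill along the chute; x sideways, away from the robot; z up. Its floor, tipped 4 degrees so that balls keep to the far wall, climbs from 65 mm height at the open mouth (y = -0.05) by 0.234 m per m to y = 0.33; a top shelf, 150 mm high, follows to y = 0.475.
- tray_home (a point): Fixed point on the steel top where the tray's origin is when home: chute frame (0, -0.13, 0), axes as the chute's. There the tray's far side touches the robot-side face (x = 0.0705 in the chute frame) of the birch stop rail, 35 mm high, which runs along y from -0.215 to 0.055. Along y a miss of up to 35 mm does not matter.
- gate_pivot (a point): Upright axis of gate lever and marker, above the chute's robot-side wall at chute frame (-0.06, 0.06), 174 mm over the steel top; axes as the chute's. Under the lever, on the robot side of the chute, lies an aluminium dial plate: top at 150 mm, chute frame x -0.216 to -0.066, y 0.015 to 0.225.
- gate (a joint): Gate opening in rad: 0 = closed (lever along chute -x, towards the robot), growing clockwise seen from above as the lever swings towards chute +y (uphill); end stop 1.57. Starts at 0 to 0.06. Dry friction 0.25 N m (2.8 N at the grip); stays where left. A 70 mm vane below turns with it, swinging downhill in the chute; balls pass from about 0.75 on.
- gate_grip (a point): Middle of the lever's upright black round grip: 24 mm diameter, 180 to 225 mm above the steel top, 90 mm from the pivot axis. It stands on the dark steel lever bar: 14 mm wide, 168 to 180 mm high, reaching 116 mm from the axis. The point's x axis runs along the lever from grip to pivot, z up.
- marker_pin (a point): Top centre of the brass pin (12 mm diameter, 152 to 200 mm above the steel top) at the end of the flat brass marker arm on the dial plate, 134 mm from the pivot axis, just beyond the lever's end. x axis from pin to pivot: parallel to gate_grip's x when the lever points at the pin. Stiff (1 N m); stands at an opening of 0.85 to 1.45 rad, new each time.
- tray: Low loose open walnut tray, 140 (x) x 200 (y) mm, 45 mm high, walls and floor 7 mm thick, about 0.6 kg. Origin at the centre of its underside; axes within 7 degrees of the chute's. It starts 50 to 100 mm short of home, on the robot side.
- cedar_a_center (a point): Centre of the lower of two plain turned cedar shoe-freshener balls, 60 mm diameter, 50 g, waiting in the chute uphill of the closed gate.
- cedar_b_center (a point): Centre of the upper of two plain turned cedar shoe-freshener balls, 60 mm diameter, 50 g, waiting in the chute uphill of the closed gate.
- shoe_tree: Bystander, leave alone: spring-loaded beech shoe tree, 187 x 60 x 48 mm, lying on the steel top; origin at the centre of its underside.
- heel_grip: Bystander, leave alone: U-shaped blue silicone heel grip, 75 x 75 x 35 mm, lying on the steel top; origin at the centre of its underside.
- shoehorn: Bystander, leave alone: bone-white plastic shoehorn, 215 x 50 x 10 mm, lying on the steel top; origin at the centre of its underside.
- door_key: Bystander, leave alone: brass door key, 70 x 28 x 5 mm, lying on the steel top; origin at the centre of its underside.
- shoe_brush: Bystander, leave alone: wooden shoe brush, 160 x 50 x 44 mm, lying on the steel top; origin at the centre of its underside.
Not all that is in view belongs to the job. Leave any green look-alike of the tray alone. Leave any turquoise look-alike of the part that bears cedar_a_center alone.

How it is judged (in metres and radians):
On the way, in this order (a step that is already met when the one before it is completed fails the run):
1. the tray is home under the mouth, against the stop rail (x of tray in the frame of chute between -0.012 and 0.012 m and y of tray in the frame of chute between -0.165 and -0.095 m and angle between the x axis of tray and the x axis of chute, either way round below 0.12 rad), for 0.2 s.
2. the gate lever points at the marker pin (angle between the x axis of gate_grip and the x axis of marker_pin, either way round below 0.07 rad), for 0.3 s.
At the end, for the whole second after the job is handed in: The tray is within 12 mm of the stop rail, within 35 mm of its home along the chute and square to it within 7 degrees; the lever points at the marker within 4 degrees; both balls lie in the tray (all of step 1 and angle between the x axis of gate_grip and the x axis of marker_pin, either way round below 0.07 rad and x of cedar_a_center in the frame of tray between -0.07 and 0.07 m and y of cedar_a_center in the frame of tray between -0.1 and 0.1 m and z of each of cedar_a_center, cedar_b_center in the frame of tray below 0.05 m and x of cedar_b_center in the frame of tray between -0.07 and 0.07 m and y of cedar_b_center in the frame of tray between -0.1 and 0.1 m); the robot touches nothing.
It fails at once if a bystander is moved by more than 30 mm (distance of any of shoe_tree, heel_grip, shoehorn, door_key, shoe_brush from where it was at the start of the episode above 0.03 m).
It fails at once if the brass marker is moved out of place by more than 8 mm (distance of marker_pin from where it was at the start of the episode above 0.008 m).
It also fails if it takes over 54 s, if anything falls off the work surface, if the arm or the gripper's body presses on something with over 40 N, if the wrist force passes 120 N, or if a joint passes its speed limit or range.

## Working session

There is one attempt and no reset: what is moved stays moved. The work goes in short steps, Python scripts to look and compute and a tool call to move; the robot and the scene stay as the last step left them, time stands still between calls to the robot, and variables do not carry over. Pictures are saved under pics/ and viewed, at most 10 in all, crops included, and the job is handed in when it is done.

Besides the shell and the picture viewer there is one more tool, called after ">>>" as name(argument=value, ...), one argument or row to a line, values as JSON. arm_command: Moves the arm, as the interface text tells. Its arguments: {"type":"object","properties":{"targets":{"type":"array","items":{"type":"array","items":{"type":"number"}}}},"required":["targets"]}

```bash
mkdir -p pics; cat > h.py <<'E'
import numpy as np, cv2
from cell import env
def shot(n,f):
    c=env.read_camera(n); cv2.imwrite(f'pics/{f}.png',c['frame'][:,:,::-1])
    np.save(f'pics/{f}.npy',dict(c),allow_pickle=True); return c
def ray(c,u,v,z):
    f=c['frame'].shape[0]/2/np.tan(np.radians(c['vertical_fov'])/2)
    d=np.array([(u-c['cx'])/f,(v-c['cy'])/f,1]); T=np.array(c['world_from_camera'])
    d=T[:3,:3]@d; o=T[:3,3]; return o+d*(z-o[2])/d[2]
def proj(c,p):
    f=c['frame'].shape[0]/2/np.tan(np.radians(c['vertical_fov'])/2)
    T=np.linalg.inv(np.array(c['world_from_camera'])); q=T[:3,:3]@np.array(p,float)+T[:3,3]
    return q[:2]/q[2]*f+[c['cx'],c['cy']]
def load(f): return np.load(f'pics/{f}.npy',allow_pickle=True).item()
E
python3 - <<'E'
from h import *
for n in ('top','scene'):
    c=shot(n,n+'1'); print(n,c['vertical_fov'],c['cx'],c['cy'],np.round(c['world_from_camera'],3).tolist())
s=env.state(); print(s['t'],s['eef_pos'],s['tcp_rot'])
E
```

```text
top 44.891763206508976 279.0470029705545 213.7763634735088 [[-0.018, -0.99, 0.138, 367.488], [-1.0, 0.02, 0.012, -56.81], [-0.015, -0.138, -0.99, 1367.185], [0.0, 0.0, 0.0, 1.0]]
scene 56.752354182594935 276.9539742879 210.44705725886521 [[-0.533, 0.675, -0.51, 1159.436], [0.846, 0.433, -0.311, 369.774], [0.011, -0.598, -0.802, 1165.313], [0.0, 0.0, 0.0, 1.0]]
0.1 [ 189.34724427 -595.42009893  214.14157743] [-3.14066637e+00 -1.19238490e-04  3.07795679e-01]
```

View pics/top1.png

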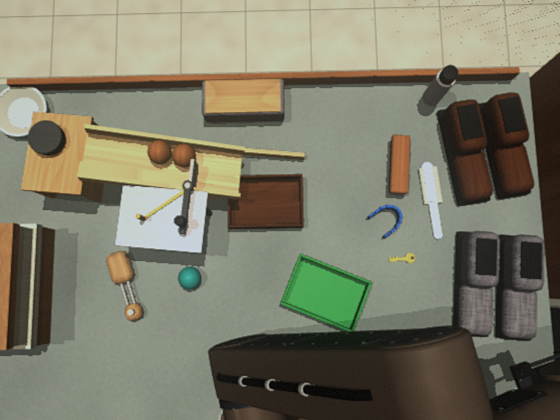

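View pics/scene1.png

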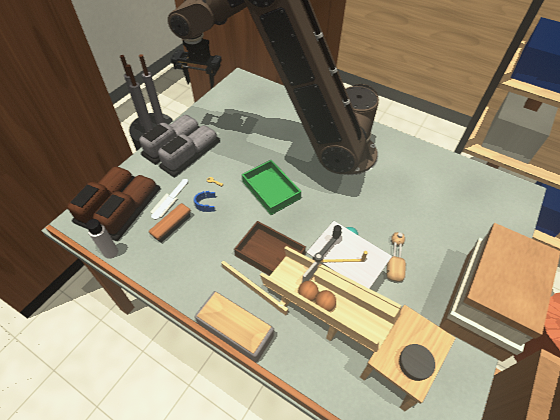

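Top view: the walnut tray is at (265,202), with the green look-alike at (326,292). The cedar balls are at (160,152) and (185,155), and the turquoise look-alike is at (190,278). The pivot is near (190,160), the grip near (181,221) and the brass pin near (139,217). I'll check these in an enlarged crop.

```bash
python3 - <<'E'
from h import *
c=load('top1'); im=c['frame'][110:260,110:310,::-1]
cv2.imwrite('pics/crop1.png',cv2.resize(im,None,fx=4,fy=4,interpolation=cv2.INTER_CUBIC))
E
```

```text
(no output)
```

View pics/crop1.png

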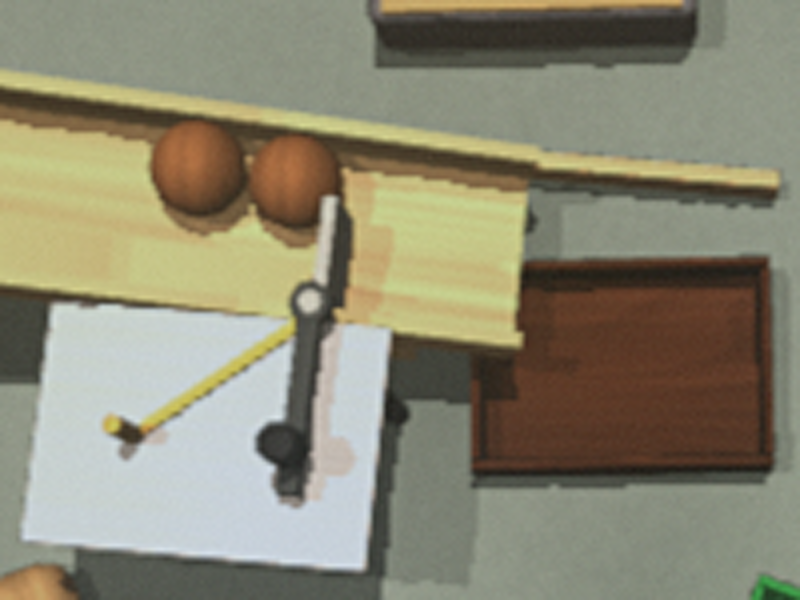

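```bash
cat > m.py <<'E'
from h import *
c=load('top1'); P=lambda u,v,z: ray(c,110+u/4-.375,110+v/4-.375,z)[:2]
ch=np.array([[-66,225],[-66,15],[-216,15],[-216,225]],float)
w=np.array([P(50,303,150),P(390,328,150),P(367,570,150),P(22,540,150)])
# rail end, chute mouth corners (wall tops): add
ch=np.vstack([ch,[70.5,-215]]); w=np.vstack([w,P(778,190,35)])
A=ch-ch.mean(0);B=w-w.mean(0);U,S,V=np.linalg.svd(A.T@B);R=(U@V).T
if np.linalg.det(R)<0: print('flip')
O=w.mean(0)-R@ch.mean(0)
toW=lambda p: R@np.array(p,float)+O
toC=lambda p: R.T@(np.array(p,float)-O)
if __name__=='__main__':
    print('O',O.round(1),'yaw',np.degrees(np.arctan2(R[1,0],R[0,0])).round(2)); print('res',np.round((R@ch.T).T+O-w,1).tolist())
    for n,(u,v,z) in dict(grip=(279,440,225),pin=(113,425,200),pivot=(310,300,185),t_nr=(476,472,45),t_nl=(772,468,45),t_fl=(768,258,45)).items():
        p=P(u,v,z); print(n,p.round(1),toC(p).round(1))
    pv=np.array([-60,60])
    for n,(u,v,z) in dict(grip=(279,440,225),pin=(113,425,200)).items():
        d=toC(P(u,v,z))-pv; print(n,'open',np.arctan2(d[1],-d[0]).round(3),'r',np.hypot(*d).round(1))
    print('home',toW([0,-130]).round(1),'pivot',toW(pv).round(1))
E
python3 m.py
```

```text
O [660.  109.4] yaw -5.96
res [[2.1, -0.7], [0.2, -1.0], [-1.9, 1.0], [-2.1, 1.6], [1.7, -0.9]]
grip [518.3 183.6] [-148.6   59.1]
pin [532.3 285.8] [-145.2  162.2]
pivot [607.  174.3] [-59.4  59.1]
t_nr [518.4  91.9] [-139.   -32.1]
t_nl [ 517.2 -101.9] [-120. -225.]
t_fl [ 657.4 -102.7] [  19.5 -211.2]
grip open -0.01 r 88.6
pin open 0.875 r 133.1
home [646.4 -19.9] pivot [606.5 175.3]
```

Measurements agree with the given sizes: grip radius is 88.6 mm (90), pin radius 133 mm (134), tray near side 194 mm (200). The lever is at about 0 and the pin at about 0.875 rad. The tray is at about chute (-60,-119), so y is already fine. I'll push it with the open fingers parallel to the chute, using yaw 174° so joint 6 has room for the gate swing.

>>> arm_command(
  targets=[
    [446,-459,-45,-156,1],
    [446,-459,-45,-156,1],
    [446,-459,-45,-156,1],
    [446,-459,-45,-156,1],
    [446,-459,-45,-156,1],
  ],
)

```text
t: 0.6
eef_pos: [301.2, -370.6, 232.1]
tcp_rot: [-3.141, -0.0, 1.064]
ft_force: [-0.1, -0.4, 0.5]
opening: 1.0
grip_force: 0.0
```

```bash
cat > plan.py <<'E'
import sys
from m import *
# plan.py cx cy z yawdeg  (chute frame xy)
def plan(cx,cy,z,yaw):
    s=env.state(); p=np.array(s['eef_pos']); y0=s['tcp_rot'][2]
    d=np.append(toW([cx,cy]),z)-p
    X=np.array([np.cos(y0),np.sin(y0)]); Y=np.array([np.sin(y0),-np.cos(y0)])
    t=(-(yaw-np.degrees(y0))+180)%360-180
    print('t',round(s['t'],2),'at',p.round(1),'chute',toC(p[:2]).round(1),'yaw',np.degrees(y0).round(1),'F',np.round(s['ft_force'],1),'open',round(float(s['opening']),3),'-> shift',(X@d[:2]).round(1),(Y@d[:2]).round(1),(-d[2]).round(1),'turn',t.round(1))
if __name__=='__main__': plan(*map(float,sys.argv[1:]))
E
python3 plan.py -170 -150 250 174
```

```text
t 0.6 at [ 301.2 -370.6  232.1] chute [-307.  -514.7] yaw 60.9 F [-0.1 -0.4  0.5] open 1.0 -> shift 389.2 -17.1 -17.9 turn -113.1
```

>>> arm_command(
  targets=[
    [389,-17,-18,-113,1],
    [389,-17,-18,-113,1],
    [389,-17,-18,-113,1],
    [389,-17,-18,-113,1],
    [389,-17,-18,-113,1],
  ],
)

```text
t: 1.1
eef_pos: [414.2, -147.8, 243.8]
tcp_rot: [3.142, 0.0, 1.814]
ft_force: [1.0, -0.3, 0.4]
opening: 1.003
grip_force: 0.0
```

```bash
python3 plan.py -170 -150 230 174
```

```text
t 1.1 at [ 414.2 -147.8  243.8] chute [-217.7 -281.4] yaw 103.9 F [ 1.  -0.3  0.4] open 1.003 -> shift 107.3 89.5 13.8 turn -70.1
```

>>> arm_command(
  targets=[
    [107,90,14,-70,1],
    [107,90,14,-70,1],
    [107,90,14,-70,1],
    [107,90,14,-70,1],
    [107,90,14,-70,1],
  ],
)

```text
t: 1.6
eef_pos: [476.2, -23.2, 229.2]
tcp_rot: [-3.141, -0.001, 2.567]
ft_force: [0.1, 1.0, 0.3]
opening: 0.999
grip_force: 0.0
```

```bash
python3 plan.py -170 -150 120 174
```

```text
t 1.6 at [476.2 -23.2 229.2] chute [-169. -151.] yaw 147.1 F [0.1 1.  0.3] open 0.999 -> shift 1.4 0.4 109.2 turn -26.9
```

Turning first, then descending to z = 25 at the tray's near side.

>>> arm_command(
  targets=[
    [1,0,30,-27,1],
    [1,0,70,-27,1],
    [1,0,110,-27,1],
    [1,0,130,-27,1],
    [1,0,130,-27,1],
  ],
)

```text
t: 2.1
eef_pos: [474.0, -23.9, 97.4]
tcp_rot: [3.141, -0.005, 3.029]
ft_force: [-0.4, 0.5, 0.7]
opening: 0.999
grip_force: 0.0
```

```bash
python3 plan.py -170 -150 25 174; python3 - <<'E'
from h import *
c=shot('top','top2'); cv2.imwrite('pics/crop2.png',cv2.resize(c['frame'][110:290,110:350,::-1],None,fx=3.3,fy=3.3,interpolation=cv2.INTER_CUBIC))
E
```

```text
t 2.1 at [474.  -23.9  97.4] chute [-171.1 -151.9] yaw 173.6 F [-0.4  0.5  0.7] open 0.999 -> shift -1.1 1.9 72.4 turn -0.4
```

View pics/crop2.png

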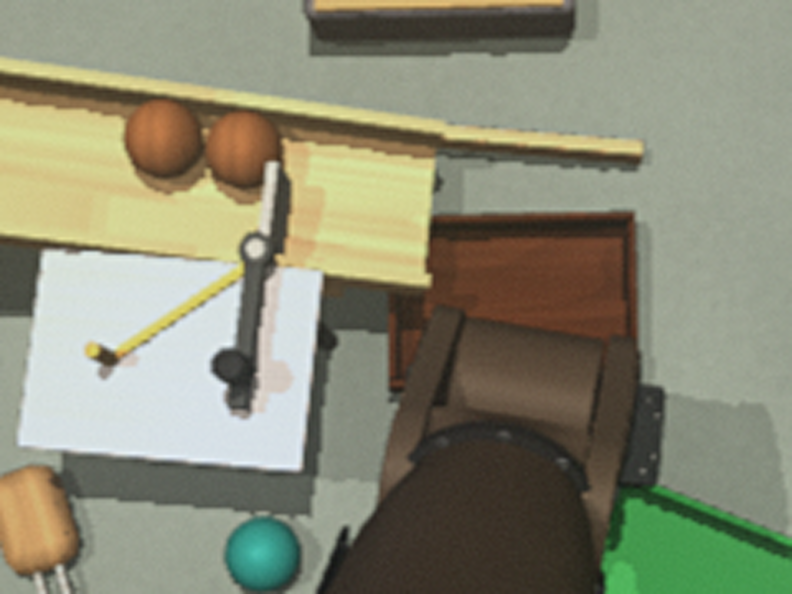

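The view shows the arm over the tray's near side, the tray unmoved (far edge at crop y≈215), and the green tray's corner just beyond the gripper's right end. I'll descend slightly nearer the walnut tray, then push.

>>> arm_command(
  targets=[
    [-9,-3,30,0,1],
    [-9,-3,60,0,1],
    [-9,-3,72,0,1],
    [-9,-3,72,0,1],
  ],
)

```text
t: 2.55
eef_pos: [483.7, -28.1, 27.6]
tcp_rot: [3.142, -0.001, 3.028]
ft_force: [-0.1, 0.3, 0.1]
opening: 0.998
grip_force: 0.0
```

```bash
python3 plan.py -80 -145 25 174
```

```text
t 2.55 at [483.7 -28.1  27.6] chute [-161. -155.] yaw 173.5 F [-0.1  0.3  0.1] open 0.998 -> shift -80.9 10.8 2.6 turn -0.5
```

>>> arm_command(
  targets=[
    [-4,10,0,0,1],
    [-14,10,0,0,1],
    [-26,10,0,0,1],
    [-38,10,0,0,1],
    [-48,10,0,0,1],
  ],
)

```text
t: 3.05
eef_pos: [533.5, -23.4, 28.4]
tcp_rot: [-3.142, -0.001, 3.03]
ft_force: [-5.7, 1.8, 3.4]
opening: 1.0
grip_force: 2.8
```

>>> arm_command(
  targets=[
    [-7,0,0,0,1],
    [-14,0,0,0,1],
    [-20,0,0,0,1],
    [-25,0,0,0,1],
    [-25,0,0,0,1],
  ],
)

```text
t: 3.55
eef_pos: [558.6, -26.5, 28.1]
tcp_rot: [-3.141, 0.001, 3.029]
ft_force: [0.0, -0.0, -0.1]
opening: 0.999
grip_force: 0.0
```

```bash
python3 plan.py -80 -145 25 174; python3 - <<'E'
from h import *
c=shot('top','top3'); cv2.imwrite('pics/crop3.png',cv2.resize(c['frame'][130:260,190:330,::-1],None,fx=4,fy=4,interpolation=cv2.INTER_CUBIC))
E
```

```text
t 3.55 at [558.6 -26.5  28.1] chute [ -86.6 -145.7] yaw 173.5 F [ 0.  -0.  -0.1] open 0.999 -> shift -6.6 0.8 3.1 turn -0.5
```

View pics/crop3.png

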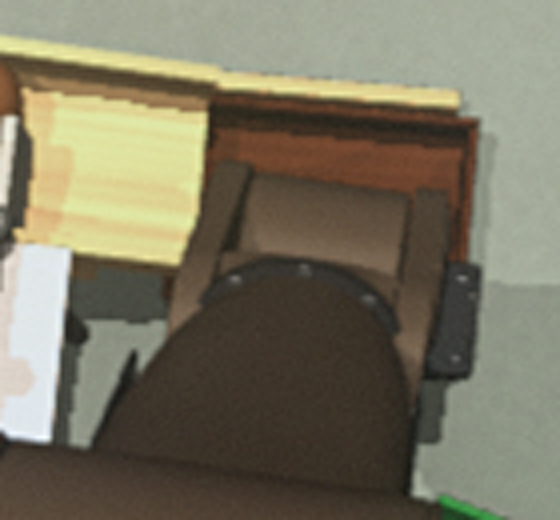

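The tray is square to the rail, with its far edge running from (225,100) to (478,119) right beside the rail's (458,107) end. I'll push gently for the last few millimetres to be sure.

>>> arm_command(
  targets=[
    [-3,0,0,0,1],
    [-6,0,0,0,1],
    [-8,0,0,0,1],
    [-8,0,0,0,1],
  ],
)

```text
t: 4.0
eef_pos: [565.3, -27.3, 27.9]
tcp_rot: [-3.142, -0.001, 3.029]
ft_force: [-4.2, 0.3, 2.9]
opening: 1.005
grip_force: 2.1
```

```bash
python3 plan.py -170 -145 25 174; python3 - <<'E'
from m import *
P2=lambda u,v,z: ray(c,190+u/4-.375,130+v/4-.375,z)[:2]
print(toC(P2(478,118,45)),toC(P2(225,100,45)))
E
```

```text
t 4.0 at [565.3 -27.3  27.9] chute [ -79.9 -145.7] yaw 173.6 F [-4.2  0.3  2.9] open 1.005 -> shift 90.1 -0.0 2.9 turn -0.4
[  61.8043985  -227.85886088] [ 60.1848035  -58.57182998]
```

>>> arm_command(
  targets=[
    [-1,0,0,0,1],
    [-2,0,0,0,1],
    [-3,0,0,0,1],
    [-3,0,0,0,1],
  ],
)

```text
t: 4.4
eef_pos: [565.5, -27.3, 27.7]
tcp_rot: [-3.142, -0.007, 3.03]
ft_force: [-16.9, -0.2, 13.0]
opening: 0.999
grip_force: 8.2
```

```bash
python3 plan.py -150 -145 25 174; python3 - <<'E'
from h import *
c=shot('top','top4'); cv2.imwrite('pics/crop4.png',cv2.resize(c['frame'][140:200,230:320,::-1],None,fx=8,fy=8,interpolation=cv2.INTER_CUBIC))
E
```

```text
t 4.4 at [565.5 -27.3  27.7] chute [ -79.8 -145.7] yaw 173.6 F [-16.9  -0.2  13. ] open 0.999 -> shift 70.2 0.2 2.7 turn -0.4
```

View pics/crop4.png

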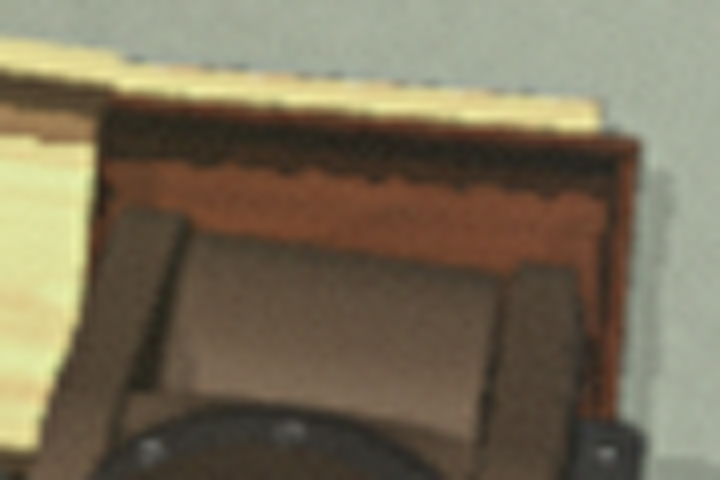

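The tray is home: force rose to 17 N with no motion, TCP at x = -79.8 (expected -80), and the tray edge lies flush along the rail from (105,100) to (635,140). I'll back off, rise, and go over the lever grip.

>>> arm_command(
  targets=[
    [10,0,0,0,1],
    [35,0,-10,0,1],
    [35,0,-60,0,1],
    [35,0,-110,0,1],
    [35,0,-160,0,1],
  ],
)

```text
t: 4.95
eef_pos: [533.7, -23.7, 189.7]
tcp_rot: [-3.142, 0.001, 3.029]
ft_force: [1.3, 0.3, -0.7]
opening: 1.001
grip_force: 0.0
```

>>> arm_command(
  targets=[
    [0,0,-50,0,1],
    [0,0,-80,0,1],
    [10,45,-80,0,1],
    [20,90,-80,0,1],
    [30,140,-80,0,1],
  ],
)

```text
t: 5.45
eef_pos: [519.8, 118.9, 268.3]
tcp_rot: [3.141, 0.002, 3.027]
ft_force: [0.8, -0.6, 0.9]
opening: 1.0
grip_force: 0.0
```

```bash
python3 plan.py -150 60 260 174
```

```text
t 5.45 at [519.8 118.9 268.3] chute [-140.4   -5.1] yaw 173.5 F [ 0.8 -0.6  0.9] open 1.0 -> shift 10.3 65.0 8.3 turn -0.5
```

>>> arm_command(
  targets=[
    [5,40,0,0,1],
    [9,64,8,0,1],
    [9,64,8,0,1],
  ],
)

```text
t: 5.75
eef_pos: [517.5, 185.0, 259.0]
tcp_rot: [3.141, 0.0, 3.032]
ft_force: [0.7, -0.7, 0.6]
opening: 1.001
grip_force: 0.0
```

```bash
python3 plan.py -149 60 207 174; python3 - <<'E'
from h import *
s=env.state(); c=shot('wrist','w1'); print(c['hand_eye'])
# project grip top & pin into wrist view
from scipy.spatial.transform import Rotation as Ro
T=np.eye(4);T[:3,:3]=Ro.from_euler('xyz',s['tcp_rot']).as_matrix();T[:3,3]=s['eef_pos']
c['world_from_camera']=T@np.array(c['hand_eye'])
np.save('pics/w1.npy',c,allow_pickle=True)
for p in ((518.3,183.6,225),(532.3,285.8,200),(606.5,175.3,185)): print(proj(c,p).round(0))
E
```

```text
t 5.75 at [517.5 185.  259. ] chute [-149.5   60.4] yaw 173.7 F [ 0.7 -0.7  0.6] open 1.001 -> shift -0.5 -0.4 52.0 turn -0.3
[[ 5.48539706e-04 -9.65990274e-01 -2.58577822e-01  7.22818595e+01]
 [ 9.99999354e-01  7.87203239e-04 -8.19448932e-04  4.36197293e-01]
 [ 9.95132997e-04 -2.58577205e-01  9.65990082e-01 -1.70718790e+02]
 [ 0.00000000e+00  0.00000000e+00  0.00000000e+00  1.00000000e+00]]
[276. 233.]
[415. 225.]
[278. 314.]
```

View pics/w1.png

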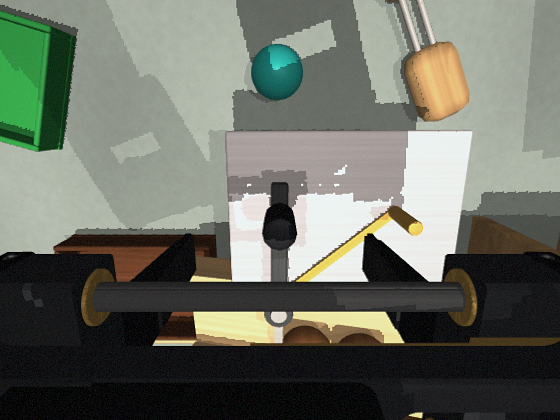

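The wrist view shows the grip at (279,234) between the finger tips at (192,236) and (368,238), and the pin at (415,229). Both match the predicted pixels. I'll descend and grasp.

>>> arm_command(
  targets=[
    [0,0,30,0,1],
    [0,0,60,0,1],
    [0,0,60,0,0.5],
    [0,0,60,0,0.2],
    [0,0,60,0,0.1],
  ],
)

```text
t: 6.3
eef_pos: [518.8, 182.0, 201.3]
tcp_rot: [3.141, 0.002, 3.028]
ft_force: [0.1, 0.4, 0.0]
opening: 0.807
grip_force: 0.0
```

>>> arm_command(
  targets=[
    [0,0,0,0,0.1],
    [0,0,0,0,0.1],
    [0,0,0,0,0.1],
    [0,0,0,0,0.1],
  ],
)

```text
t: 6.7
eef_pos: [518.0, 182.5, 199.9]
tcp_rot: [3.142, 0.0, 3.029]
ft_force: [-0.2, -0.2, -0.5]
opening: 0.469
grip_force: 0.0
```

```bash
cat > arc.py <<'E'
from m import *
import sys
# rows along the arc from current pose for openings given
s=env.state(); p=np.array(s['eef_pos'])[:2]; y0=s['tcp_rot'][2]
X=np.array([np.cos(y0),np.sin(y0)]); Y=np.array([np.sin(y0),-np.cos(y0)])
d=toC(p)-[-60,60]; a0=np.arctan2(d[1],-d[0]); r=90
print('t',s['t'],'pos',toC(p).round(1),'open',a0.round(3),'r',np.hypot(*d).round(1),'yaw',np.degrees(y0).round(1),'F',np.round(s['ft_force'],1),'grip',s['opening'],s['grip_force'])
for a in map(float,sys.argv[1:]):
    t=toW([-60-r*np.cos(a),60+r*np.sin(a)])-p
    print(a,(X@t).round(1),(Y@t).round(1),'turn',np.degrees(a-a0).round(1))
E
python3 arc.py 0.1 0.2 0.3 0.4 0.5
```

```text
t 6.7 pos [-148.8   57.9] open -0.023 r 88.8 yaw 173.6 F [-0.2 -0.2 -0.5] grip 0.4692030948473074 0.0
0.1 0.8 11.1 turn 7.1
0.2 -0.4 20.0 turn 12.8
0.3 -2.6 28.7 turn 18.5
0.4 -5.6 37.2 turn 24.3
0.5 -9.4 45.3 turn 30.0
```

>>> arm_command(
  targets=[
    [0,0,0,0,0.1],
    [0,0,0,0,0.1],
    [0,0,0,0,0.1],
    [0,0,0,0,0.1],
  ],
)

```text
t: 7.1
eef_pos: [518.0, 184.2, 199.7]
tcp_rot: [3.138, 0.0, 3.029]
ft_force: [0.0, 12.7, -2.0]
opening: 0.247
grip_force: 30.0
```

```bash
python3 arc.py 0.1 0.2 0.3 0.4 0.5
```

```text
t 7.1 pos [-148.9   59.7] open -0.004 r 88.9 yaw 173.5 F [ 0.  12.7 -2. ] grip 0.24661099737643985 30.002345144748688
0.1 0.7 9.3 turn 5.9
0.2 -0.6 18.2 turn 11.7
0.3 -2.7 27.0 turn 17.4
0.4 -5.7 35.4 turn 23.1
0.5 -9.6 43.6 turn 28.9
```

Gripped at 23.4 mm (the grip is 24 mm). Now swinging along the arc.

>>> arm_command(
  targets=[
    [1,6,0,3,0.1],
    [1,13,0,7,0.1],
    [0,22,0,13,0.1],
    [-3,30,0,19,0.1],
    [-6,38,0,24,0.1],
  ],
)

```text
t: 7.6
eef_pos: [529.3, 219.6, 199.7]
tcp_rot: [3.141, 0.002, 2.607]
ft_force: [5.5, -3.1, -2.4]
opening: 0.247
grip_force: 30.0
```

```bash
python3 arc.py 0.5 0.6 0.65 0.7 0.75 0.8 0.875
```

```text
t 7.6 pos [-141.4   96.1] open 0.417 r 89.0 yaw 149.4 F [ 5.5 -3.1 -2.4] grip 0.24741155991774624 29.997317790985107
0.5 0.8 7.4 turn 4.7
0.6 -0.3 16.4 turn 10.5
0.65 -1.2 20.8 turn 13.3
0.7 -2.3 25.1 turn 16.2
0.75 -3.6 29.5 turn 19.1
0.8 -5.1 33.7 turn 21.9
0.875 -7.8 39.9 turn 26.2
```

>>> arm_command(
  targets=[
    [1,8,0,5,0.1],
    [0,17,0,11,0.1],
    [-2,25,0,16,0.1],
    [-5,34,0,22,0.1],
    [-8,40,0,26,0.1],
  ],
)

```text
t: 8.1
eef_pos: [556.3, 249.6, 199.7]
tcp_rot: [3.141, 0.002, 2.153]
ft_force: [2.2, -5.0, 1.3]
opening: 0.25
grip_force: 30.0
```

>>> arm_command(
  targets=[
    [0,0,0,0,0.1],
    [0,0,0,0,0.1],
  ],
)

```text
t: 8.3
eef_pos: [556.3, 249.6, 199.7]
tcp_rot: [3.14, 0.001, 2.158]
ft_force: [5.3, -2.8, -2.2]
opening: 0.25
grip_force: 30.0
```

```bash
python3 arc.py 0.875; python3 - <<'E'
from h import *
from scipy.spatial.transform import Rotation as Ro
s=env.state(); c=shot('wrist','w2')
T=np.eye(4);T[:3,:3]=Ro.from_euler('xyz',s['tcp_rot']).as_matrix();T[:3,3]=s['eef_pos']
c['world_from_camera']=T@np.array(c['hand_eye']); np.save('pics/w2.npy',c,allow_pickle=True)
for p in ((532.3,285.8,200),): print(proj(c,p).round(0))
E
```

```text
t 8.3 pos [-117.7  128.7] open 0.873 r 89.7 yaw 123.7 F [ 5.3 -2.8 -2.2] grip 0.2500698275562222 30.00050961971283
0.875 0.3 0.2 turn 0.1
[278. 177.]
```

View pics/w2.png

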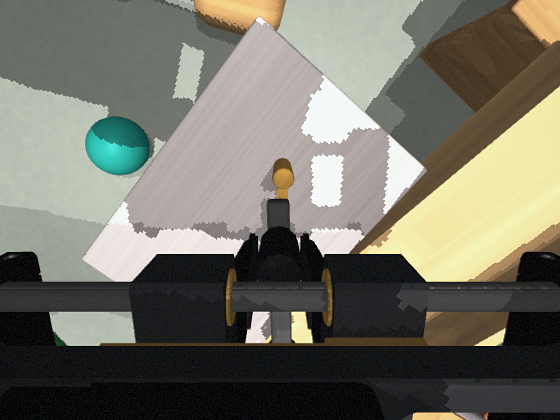

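The pin at (283,174) sits about 5 px right of the lever end at (278,203). That is about 0.025 rad short, already inside tolerance, so I'll nudge 2 mm further and then release.

>>> arm_command(
  targets=[
    [0,1,0,1,0.1],
    [0,2,0,1,0.1],
    [0,2,0,1,0.1],
    [0,2,0,1,0.1],
  ],
)

```text
t: 8.75
eef_pos: [557.4, 250.4, 199.7]
tcp_rot: [3.141, 0.001, 2.141]
ft_force: [3.8, -3.5, -1.2]
opening: 0.246
grip_force: 30.0
```

>>> arm_command(
  targets=[
    [0,0,0,0,0.1],
    [0,0,0,0,0.1],
    [0,0,0,0,0.4],
    [0,0,0,0,0.7],
    [0,0,0,0,1],
  ],
)

```text
t: 9.25
eef_pos: [556.7, 251.2, 199.6]
tcp_rot: [-3.141, -0.0, 2.14]
ft_force: [-1.0, -0.2, 0.4]
opening: 0.446
grip_force: 0.0
```

>>> arm_command(
  targets=[
    [0,0,0,0,1],
    [0,0,0,0,1],
    [0,0,0,0,1],
    [0,0,0,0,1],
    [0,0,0,0,1],
  ],
)

```text
t: 9.75
eef_pos: [557.0, 251.1, 199.7]
tcp_rot: [-3.142, 0.0, 2.139]
ft_force: [-0.1, -0.8, 0.7]
opening: 0.862
grip_force: 0.0
```

```bash
python3 arc.py 0.9
```

```text
t 9.75 pos [-117.1  130.2] open 0.888 r 90.5 yaw 122.6 F [-0.1 -0.8  0.7] grip 0.8617990619922334 0.0
0.9 -0.5 1.1 turn 0.7
```

>>> arm_command(
  targets=[
    [0,0,-30,0,1],
    [0,0,-80,0,1],
    [0,0,-120,0,1],
    [50,0,-140,0,1],
    [100,0,-140,0,1],
  ],
)

```text
t: 10.25
eef_pos: [505.7, 332.6, 342.7]
tcp_rot: [3.137, 0.001, 2.136]
ft_force: [1.5, 0.7, -0.5]
opening: 0.999
grip_force: 0.0
```

>>> arm_command(
  targets=[
    [30,-30,0,0,1],
    [30,-80,0,0,1],
    [30,-130,0,0,1],
    [30,-130,0,0,1],
    [30,-130,0,0,1],
  ],
)

```text
t: 10.75
eef_pos: [379.1, 287.6, 340.5]
tcp_rot: [3.14, 0.0, 2.139]
ft_force: [1.0, 0.0, -1.5]
opening: 0.999
grip_force: 0.0
```

```bash
python3 - <<'E'
from h import *
print(env.state()['eef_pos'])
c=shot('top','top5'); cv2.imwrite('pics/crop5.png',cv2.resize(c['frame'][110:260,110:310,::-1],None,fx=4,fy=4,interpolation=cv2.INTER_CUBIC))
E
```

```text
[379.0769864  287.56087628 340.46104917]
```

View pics/crop5.png

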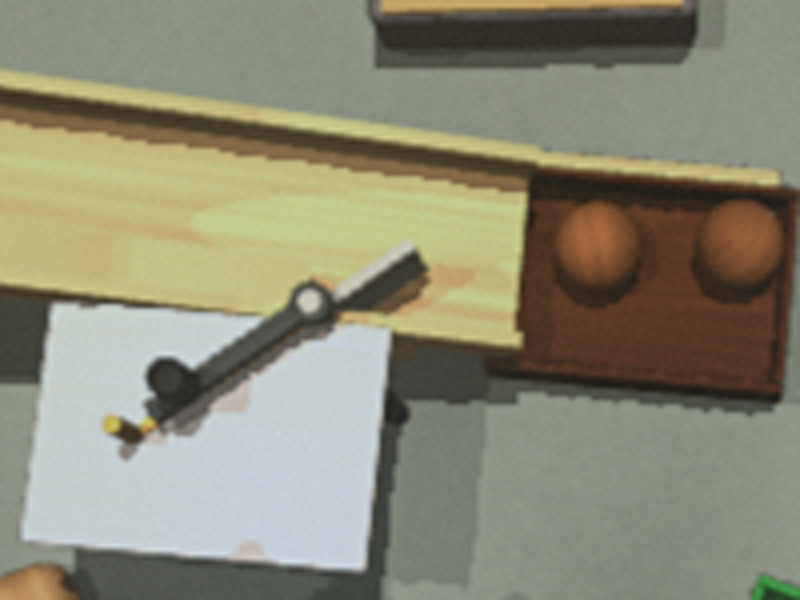

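Both balls lie in the tray at (598,250) and (740,245). The lever lies over the marker arm and the pin is unmoved at (113,425). I'll check the numbers once before handing in.

```bash
python3 - <<'E'
from m import *
piv=toC(P(312,300,185)); pv=np.array([-60,60]); print('piv',piv)
for n,u,v,z in (('grip',170,378,225),('pin',113,425,200)):
    d=toC(P(u,v,z))-pv; print(n,np.arctan2(d[1],-d[0]).round(3),np.hypot(*d).round(1))
a,b=toC(P(797,188,45)),toC(P(780,398,45)); print(a,b,'centre',((a+b)/2+[0,100]).round(1))
for u,v in ((598,250),(740,245)): print('ball',toC(P(u,v,37)).round(0))
E
```

```text
piv [-59.30132462  57.91386158]
grip 0.842 87.6
pin 0.875 133.1
[  68.56097537 -226.66328644] [ -73.44916472 -226.56752143] centre [  -2.4 -126.6]
ball [ 17. -98.]
ball [  29. -192.]
```

```bash
python3 - <<'E'
from h import *
c=load('top5'); cv2.imwrite('pics/crop6.png',cv2.resize(c['frame'][175:225,130:196,::-1],None,fx=12,fy=12,interpolation=cv2.INTER_CUBIC))
E
```

```text
(no output)
```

View pics/crop6.png

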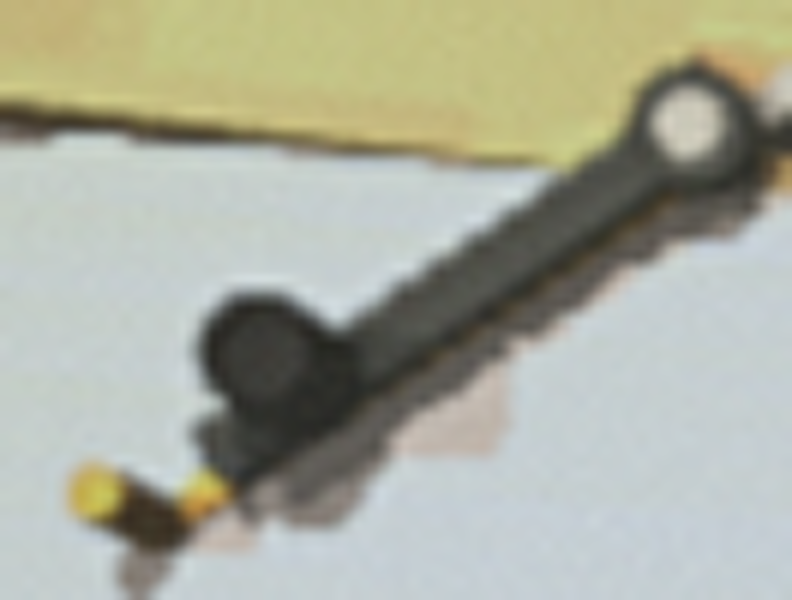

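```bash
python3 - <<'E'
from m import *
Q=lambda u,v,z: toC(ray(c,130+(u+.5)/12-.5,175+(v+.5)/12-.5,z)[:2])
pv=np.array([-60,60])
for n,u,v,z in (('grip',263,347,225),('pin',97,493,200),('hub',688,122,188)):
    d=Q(u,v,z)-pv; print(n,Q(u,v,z).round(1),np.arctan2(d[1],-d[0]).round(3),np.hypot(*d).round(1))
a,b=Q(350,325,180),Q(605,150,180); d=a-b; print('bar upper edge',np.arctan2(d[1],-d[0]))
a,b=Q(370,400,180),Q(660,200,180); d=a-b; print('bar lower edge',np.arctan2(d[1],-d[0]))
h=Q(688,122,188)
for n,u,v,z in (('grip',263,347,225),('pin',97,493,200)):
    d=Q(u,v,z)-h; print(n,np.arctan2(d[1],-d[0]).round(3))
E
```

```text
grip [-117.  127.] 0.866 88.0
pin [-144.7  162.8] 0.882 133.2
hub [-60.2  59. ] -1.376 1.0
bar upper edge 0.8696316813773728
bar lower edge 0.8680908209887612
grip 0.875
pin 0.887
```

The lever is at 0.87 and the pin at 0.88, about 0.015 rad apart against a tolerance of 0.07. The tray is at (-2,-127), the balls are inside it, and the robot is clear, so I'm handing in.

```bash
python3 -c "
from cell import env
print(env.job_done())"
```

```text
the job is handed in; nothing more can be done
None
```

I handed the job in with the tray home against the stop rail, the lever about 0.015 rad from the marker pin (limit 0.07), both cedar balls in the tray and the arm clear; the hand-in gave no verdict.

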